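# Put the coffee set back in its caddy

### The job

Put the coffee set back in the wooden caddy: stand the glass sugar shaker, the sweets jar with the black lid and the open white pot upright, each right down in the grey holder whose round well is made for its width (narrow, middle, wide), and lay the teaspoon flat along the caddy's long gully. Set the shaker, the jar and the pot down, do not drop them. The herb jar with the yellow lid and the cake fork look similar but belong to the kitchen: leave them where they are.

Things in the scene. Friction and masses are not known exactly. Their poses are not given: they have to be found in the camera images.
- caddy: Fixed brown wooden tray 300 x 173 x 26 mm, steel loop handles on its ends (345 mm over them). Origin: centre of underside; x along its length, z up. On its +y side the spoon gully: inside x -144 to 144, y 19.5 to 81.5 mm, floor 6 mm above the table, outer wall 26, inner wall 18 mm above the table. On its -y side the three grey holders in a row, in any order.
- holder_narrow: Grey square block 94 x 94 x 24 mm, fixed in the caddy, with the narrowest round well: 58 mm across, 20 mm deep, mouth bevelled 3 mm; for the sugar shaker. Origin: centre of its underside on the well's axis, 6 mm above the table; the well's floor is 4 mm, its top face 24 mm above the origin.
- holder_middle: The same block with the middle-sized well, 67 mm across; for the sweets jar. Origin and heights as holder_narrow.
- holder_wide: The same block with the widest well, 83 mm across; for the open white pot. Origin and heights as holder_narrow.
- sugar_shaker: Upright glass sugar shaker with a domed metal top with holes, 44 mm across and 90 mm high; nearly straight round body (about 39 to 44 mm) up to 66 mm. Origin: centre of its underside, z up.
- sweets_jar: Upright round clear jar with coloured sweets in it and a flat black lid, 52 mm across and 75 mm high. Origin: centre of its underside, z up.
- white_pot: Upright round open white stoneware pot, 68 mm across and 66 mm high, slightly barrel-shaped, without a handle. Origin: centre of its underside, z up.
- teaspoon: Plain metal teaspoon, bowl at one end, lying on a 3 mm thick black rubber mat on the table, 132 mm long, bowl 28 mm wide, 11 mm high; gripped across its middle it is felt as about 20 mm wide. Origin: middle of its length, at the underside; x along its length, z up.
- herb_jar: Look-alike of the shaker: upright jar of green herbs with a yellow lid, 42 mm across and 96 mm high. Not part of the set. Origin: centre of its underside.
- cake_fork: Look-alike of the teaspoon: plain metal cake fork, 144 x 20 x 11 mm, lying on the same mat. Not part of the set. Origin: middle of its length, at the underside; x along its length.
There are look-alikes about, which are no part of the job. Leave any orange or red look-alike of the sugar_shaker alone.

How it is judged:
By the outcome, as a careful person would: the job done as asked, in the order asked, and still so for the second after the job is handed in, with the robot touching nothing.
It also fails if it takes over 112 s, if anything falls off the work surface, if the arm or the gripper's body presses on something with over 40 N, if the wrist force passes 120 N, or if a joint passes its speed limit or range.

### The arm

A 7-joint arm with a two-finger parallel gripper is mounted at the origin on a cart in front of the work surface, level with it; the furniture and walls round the work are solid. World frame = base frame: x ahead of the robot, y to its left, z up, the work surface at z = 0. Lengths are in m, angles in rad, forces in N, time in s.
With the tool pointing down it reaches from about 0.4 to 0.85 m from the base axis. Payload 4.5 kg.
Tool frame: the origin (TCP) lies on the mounting face of the last link; the fingertips stand 166 mm ahead of it and the grasp point (between the pads) lies 147 mm ahead of it; z points along the fingers, y is the line along which they close (so a half turn about z gives the same grasp; the last joint's range is limited). The gripper opens to 88 mm and grips with 3 to 60 N. Pads are 18 mm wide; open, the fingers measure 123 mm over their backs; the gripper's body (75 mm by 187 mm) begins 45 mm behind the grasp point.
Start: joints at [1.255, 0.689, -0.195, 1.565, 0.157, 0.902, -0.215], TCP at [0.214, -0.587, 0.405] pointing down, gripper open.
Joint ranges: [-3.01, 3.01], [-0.46, 2.08], [-1.47, 1.51], [0.13, 2.56], [-1, 4.14], [0.04, 2.09], [-2.66, 2.66]. Speed limits (rad/s): [2.57, 2.57, 3.14, 3.14, 3.14, 3.14, 3.14].

### API

Orientations are given as a unit quaternion [x, y, z, w].
In Python, from station import * gives the robot as it stands. The module is installed in compiled form; this text tells all that it offers.
- The arm moves only by the tool step_arm, never from a script. Its argument "targets" is a list of rows, each a list of 3 entries, a list of its own where there are three numbers: the shift along the tool's x, y, z scaled (see below), then the turn about the tool's z scaled (see below), then the opening, from -1 (shut) to 1 (fully open). A call has 1 to 5 rows; each row shifts and turns the commanded pose from where the row before left it, along the tool's axes as they then stand; what a row does not reach is not made up. The controller multiplies each number of a shift by 0.3 m and each number of a turn by 180 degrees. A row lasts 1/8 s, in which the tool goes at most 62.5 mm and 10.7 degrees, less where a joint would pass 70% of its speed; a pose out of reach is approached as far as the arm can. A call with a number of a shift or a turn outside -1 to 1 is refused whole. A call with a gripper value outside its range is refused whole. The fingers move at their own pace and stop on an object; "squeeze" is the grip in N (left out, the last holds). Time passes only in rows, so rows that do not move let the fingers close. It gives the time, the measured TCP pose, the force, the opening and the grip force at its end, in the units of the state.
- read_state(): the state, without advancing time (a new reading comes with each control period).
- snapshot(name): name is "scene" or "top" or "wrist"; returns a dict with "img" (480x640x3 uint8, red, green, blue), "K" (3x3 intrinsics, pixels), "world_from_camera" (4x4, takes a point from camera to world coordinates). Camera axes: x right, y down, z forward; pixel columns grow to the right and rows downward; lengths in m; the calibration is good to about 2 mm. A picture is of the moment at which its call begins. There is no depth.
- job_done(): hands the job in; it is judged then, once.
The state is a dict: "clock": time; "qpos": joint angles; "joint_vel": joint speeds; "joint_efforts": joint torques, N m; "ee_pos": TCP position; "tcp_rot": TCP orientation; "contact_force": force on the tool from outside, world axes, zero at the start; "moment": the same for the moment, N m; "opening": finger opening in m; "grasp_force": force on a finger pad.
Only numpy, scipy, OpenCV 4.12 (cv2) and the standard library are available. Lean on these libraries where they do the work, as an engineer would, in place of code of your own. Each camera call takes 0.05 s, during which the arm holds its last target. There are 200 camera calls.

## Working session

There is one attempt and no reset: what is moved stays moved. The work goes in short steps, Python scripts to look and compute and a tool call to move; the robot and the scene stay as the last step left them, time stands still between calls to the robot, and variables do not carry over. Pictures are saved under pics/ and viewed, at most 14 in all, crops included, and the job is handed in when it is done.

Besides the shell and the picture viewer there is one more tool, called after "Call:" by a JSON object that holds its "name" and its "arguments", one argument or row to a line. step_arm: Moves the arm, as the interface text tells. Shifts and turns lie within -1 to 1; 1 stands for 0.3 m of shift or 180 degrees of turn. Its arguments: {"type":"object","properties":{"targets":{"type":"array","items":{"type":"array"}},"squeeze":{"type":"number"}},"required":["targets"]}

```bash
mkdir -p pics
python3 - <<'E'
from station import *
import cv2,numpy as np
for n in("scene","top"):
    s=snapshot(n);cv2.imwrite(f"pics/{n}0.png",s["img"][:,:,::-1]);np.savez(f"{n}0.npz",**s);print(n,s["K"].round(1).tolist(),s["world_from_camera"].round(3).tolist())
s=read_state();print(s)
E
```

```text
scene [[599.0, 0.0, 310.7], [0.0, 599.0, 240.7], [0.0, 0.0, 1.0]] [[-0.891, -0.208, 0.403, -0.045], [-0.453, 0.441, -0.774, 1.291], [-0.017, -0.873, -0.487, 0.778], [0.0, 0.0, 0.0, 1.0]]
top [[480.7, 0.0, 323.8], [0.0, 480.7, 238.4], [0.0, 0.0, 1.0]] [[0.016, -0.993, 0.115, 0.413], [-1.0, -0.015, 0.009, 0.119], [-0.007, -0.115, -0.993, 1.102], [0.0, 0.0, 0.0, 1.0]]
{'clock': 0.1, 'qpos': array([ 1.254768  ,  0.68989375, -0.19451605,  1.56622761,  0.15734151,
        0.90250084, -0.21507931]), 'joint_vel': array([ 0.00105926, -0.00124736, -0.00091487, -0.00374087,  0.00153404,
        0.00159986, -0.00122317]), 'joint_efforts': array([-3.50061346e-03, -5.28508902e+01, -1.27155058e+00, -1.53839314e+01,
       -5.26247942e-02,  2.03162119e-03,  2.98265775e-05]), 'ee_pos': array([ 0.21408213, -0.58688251,  0.4039972 ]), 'tcp_rot': array([ 9.84730872e-01,  1.74081707e-01, -2.17661707e-04, -7.87943351e-04]), 'contact_force': array([-0.51017508, -0.55733104,  0.45866738]), 'moment': array([ 0.00272288,  0.01644693, -0.00900642]), 'grasp_force': 0.0, 'opening': 0.0881111738584534}
```

View pics/top0.png

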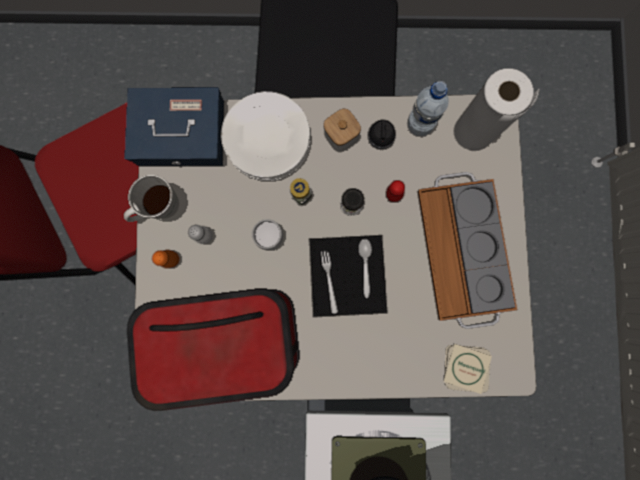

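View pics/scene0.png

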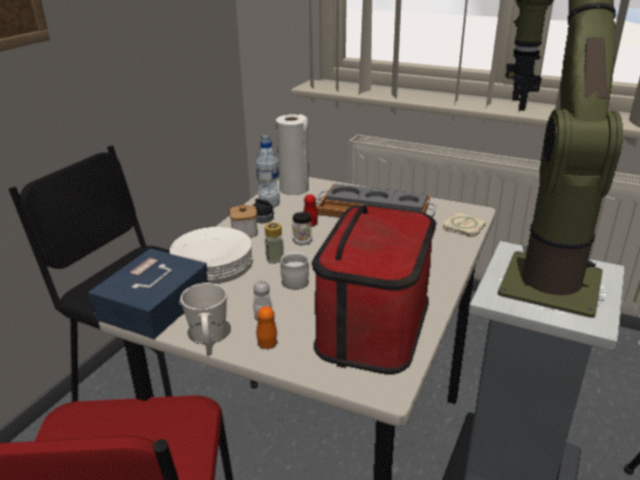

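The top view shows the shaker (200,233), orange look-alike (164,258), red one (397,190), pot (268,235), sweets jar (352,200), herb jar (301,189), fork (329,281) and spoon (366,268). The caddy wells are wide (474,204), middle (482,246) and narrow (489,289), with the gully on the left. The scene view shows the same layout with the tall red bag in front.

```bash
cat > h.py <<'E'
import numpy as np,cv2
from station import *
from scipy.spatial.transform import Rotation as R
def load(n): return dict(np.load(n+".npz"))
def ray(s,u,v,z):
    T=s["world_from_camera"];d=T[:3,:3]@np.linalg.inv(s["K"])@[u,v,1];o=T[:3,3];return (o+d*(z-o[2])/d[2])
def proj(s,p):
    T=s["world_from_camera"];c=T[:3,:3].T@(np.array(p)-T[:3,3]);q=s["K"]@c;return q[:2]/q[2]
E
python3 - <<'E'
from h import *
s=load("top0");im=s["img"]
for n,u,v,z in[("shaker",198,231,.085),("orange",164,258,.07),("red",397,190,.07),("pot",268,235,.066),("jar",352,199,.075),("herb",301,188,.09),("spoon",366,268,.01),("fork",329,281,.01),("w",474,204,.03),("m",482,246,.03),("n",489,289,.03),("mug",150,198,.09),("bagtopR",290,290,.2),("bagtopL",130,310,.2),("gullyend",468,318,.026),("gullyend2",421,188,.026)]: print(n,ray(s,u,v,z).round(3))
a=cv2.resize(im[165:305,130:400],None,fx=2.9,fy=2.9,interpolation=cv2.INTER_CUBIC)
b=cv2.resize(im[165:335,400:530],None,fx=3.4,fy=3.4,interpolation=cv2.INTER_CUBIC)
cv2.imwrite("pics/a.png",a[:,:,::-1]);cv2.imwrite("pics/b.png",b[:,:,::-1])
c=load("scene0")
c=cv2.resize(c["img"][175:370,150:450],None,fx=2.6,fy=2.6,interpolation=cv2.INTER_CUBIC);cv2.imwrite("pics/c.png",c[:,:,::-1])
E
```

```text
shaker [0.542 0.398 0.085]
orange [0.484 0.472 0.07 ]
red [ 0.641 -0.03   0.07 ]
pot [0.538 0.25  0.066]
jar [0.618 0.069 0.075]
herb [0.638 0.179 0.09 ]
spoon [0.473 0.032 0.01 ]
fork [0.442 0.116 0.01 ]
w [ 0.62  -0.209  0.03 ]
m [ 0.525 -0.225  0.03 ]
n [ 0.429 -0.239  0.03 ]
mug [0.611 0.503 0.09 ]
bagtopR [0.419 0.189 0.2  ]
bagtopL [0.377 0.486 0.2  ]
gullyend [ 0.365 -0.192  0.026]
gullyend2 [ 0.656 -0.091  0.026]
```

View pics/a.png

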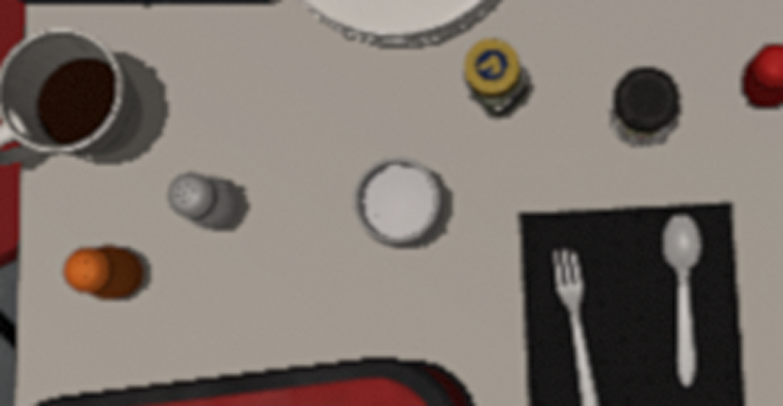

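View pics/b.png

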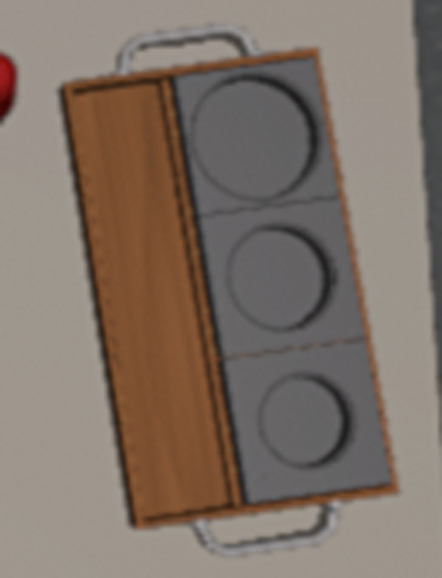

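View pics/c.png

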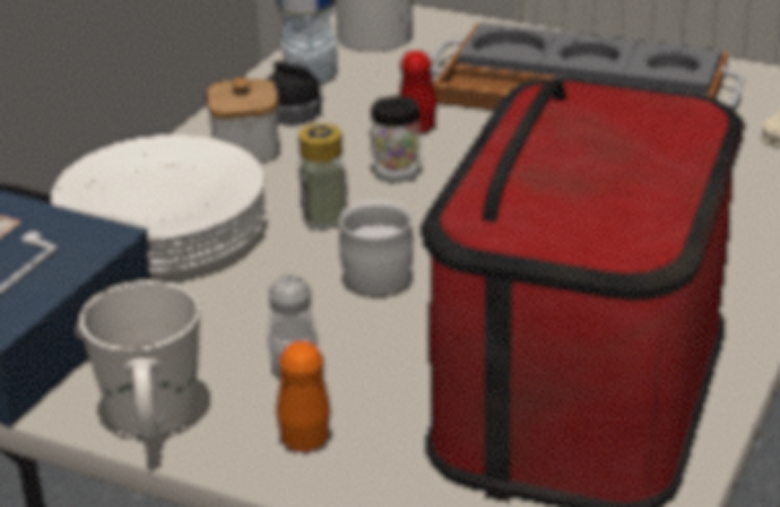

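Run:
```python
from h import *
s=load("top0");c=load("scene0")
A=lambda x,y:(130+(x+.5)/2.9-.5,165+(y+.5)/2.9-.5)
B=lambda x,y:(400+(x+.5)/3.4-.5,165+(y+.5)/3.4-.5)
C=lambda x,y:(150+(x+.5)/2.6-.5,175+(y+.5)/2.6-.5)
for n,p,z in[("shaker",A(188,194),.085),("pot",A(400,202),.066),("jar",A(647,100),.075),("herb",A(493,67),.096),("sp_bowl",A(681,214),.012),("sp_end",A(687,386),.01),("fork tine",A(567,250),.01),("orange",A(86,268),.085)]: print(n,ray(s,*p,z).round(4))
for n,p,z in[("shaker",C(290,290),.08),("shakerbase",C(294,372),0),("pot",C(376,224),.066),("jar",C(396,111),.075),("mugtop",C(141,307),.09),("mugbase",C(152,410),0),("bagbasecorner",C(435,455),0),("bagb2",C(720,345),0)]: print("sc",n,ray(c,*p,z).round(4))
# bag corner height
for z in(.15,.2,.25,.3): print(z,ray(c,*C(430,240),z).round(3),ray(c,*C(690,280),z).round(3), ray(s,295,300,z).round(3),ray(s,130,310,z).round(3))
for q in[(254,138),(281,278),(305,420)]: print("well",ray(s,*B(*q),.030).round(4))
k=[];w=[]
for q,l in[((63,84),(.15,.0865)),((319,50),(.15,-.0865)),((398,490),(-.15,-.0865)),((133,526),(-.15,.0865))]:
    p=ray(s,*B(*q),.026);k.append(l);w.append(p[:2]);print("corner",p.round(4))
k=np.array(k);w=np.array(w);m=w.mean(0);H=(w-m)
a=np.arctan2((k[:,0]*H[:,1]-k[:,1]*H[:,0]).sum(),(k*H).sum());print("caddy",m,np.degrees(a))
Rm=np.array([[np.cos(a),-np.sin(a)],[np.sin(a),np.cos(a)]])
for l in[(.096,-.035),(0.002,-.035),(-.094,-.035),(0,.0505)]:print(l,m+Rm@l)
for q in[(254,138),(281,278),(305,420)]: print("well local",Rm.T@(ray(s,*B(*q),.030)[:2]-m))
st=read_state();print(R.from_quat(st["tcp_rot"]).as_matrix().round(3))
```

```text
shaker [0.5405 0.4049 0.085 ]
pot [0.5393 0.2508 0.066 ]
jar [0.6179 0.0669 0.075 ]
herb [0.6367 0.1815 0.096 ]
sp_bowl [0.5397 0.0361 0.012 ]
sp_end [0.4055 0.0305 0.01  ]
fork tine [0.5101 0.1254 0.01  ]
orange [0.4847 0.4773 0.085 ]
sc shaker [0.5375 0.4019 0.08  ]
sc shakerbase [0.5371 0.4048 0.    ]
sc pot [0.5349 0.2604 0.066 ]
sc jar [0.613 0.073 0.075]
sc mugtop [0.6229 0.4862 0.09  ]
sc mugbase [0.6143 0.4988 0.    ]
sc bagbasecorner [0.3834 0.4496 0.    ]
sc bagb2 [0.2297 0.2147 0.    ]
0.15 [0.418 0.385 0.15 ] [0.221 0.353 0.15 ] [0.4   0.182 0.15 ] [0.375 0.506 0.15 ]
0.2 [0.381 0.457 0.2  ] [0.2   0.428 0.2  ] [0.4   0.179 0.2  ] [0.377 0.486 0.2  ]
0.25 [0.344 0.529 0.25 ] [0.179 0.502 0.25 ] [0.401 0.176 0.25 ] [0.379 0.466 0.25 ]
0.3 [0.307 0.601 0.3  ] [0.157 0.577 0.3  ] [0.402 0.173 0.3  ] [0.381 0.445 0.3  ]
well [ 0.6169 -0.2099  0.03  ]
well [ 0.5237 -0.2258  0.03  ]
well [ 0.431  -0.2394  0.03  ]
corner [ 0.6525 -0.0842  0.026 ]
corner [ 0.6782 -0.2558  0.026 ]
corner [ 0.3868 -0.2999  0.026 ]
corner [ 0.3609 -0.1277  0.026 ]
caddy [ 0.51959982 -0.19192705] 8.543062491254418
(0.096, -0.035) [ 0.619734   -0.21227765]
(0.002, -0.035) [ 0.52677698 -0.22624161]
(-0.094, -0.035) [ 0.43184214 -0.24050267]
(0, 0.0505) [ 0.51209791 -0.14198738]
well local [ 0.09356706 -0.03224621]
well local [-0.00094771 -0.03408956]
well local [-0.09461631 -0.03374259]
[[ 0.939  0.343 -0.001]
 [ 0.343 -0.939  0.001]
 [-0.    -0.002 -1.   ]]
```

Call:
{"name": "step_arm", "arguments": {
  "targets": [
    [[0, 0, 0], -0.0556, 1],
    [[0, 0, 0], -0.0556, 1],
    [[0, 0, 0], -0.0556, 1],
    [[0, 0, 0], -0.0556, 1],
    [[0, 0, 0], -0.0556, 1]
  ]
}}

```text
clock: 0.72
ee_pos: [0.214, -0.587, 0.4042]
tcp_rot: [0.817, 0.577, 0.0, -0.001]
contact_force: [-0.0, 1.0, 1.0]
opening: 0.0882
grasp_force: 0.0
```

Call:
{"name": "step_arm", "arguments": {
  "targets": [
    [[0, 0, 0], -0.0556, 1],
    [[0, 0, 0], -0.0552, 1],
    [[0.15, 0.1, 0], 0, 1],
    [[0.15, 0.1, 0], 0, 1],
    [[0.15, 0.1, 0], 0, 1]
  ]
}}

```text
clock: 1.35
ee_pos: [0.3047, -0.4507, 0.4044]
tcp_rot: [0.707, 0.707, 0.0, -0.0]
contact_force: [-0.1, -0.6, 0.9]
opening: 0.0882
grasp_force: 0.0
```

Call:
{"name": "step_arm", "arguments": {
  "targets": [
    [[0.17, 0.1, 0], 0, 1],
    [[0.17, 0.1, 0], 0, 1],
    [[0.17, 0.1, 0], 0, 1],
    [[0.17, 0.1, 0], 0, 1],
    [[0.17, 0.1, 0], 0, 1]
  ]
}}

```text
clock: 1.98
ee_pos: [0.4546, -0.1955, 0.4046]
tcp_rot: [0.707, 0.707, -0.0, -0.0]
contact_force: [0.7, -0.2, 0.2]
opening: 0.088
grasp_force: 0.0
```

Call:
{"name": "step_arm", "arguments": {
  "targets": [
    [[0.18, 0.03, 0], 0, 1],
    [[0.18, 0.03, 0], 0, 1],
    [[0.18, 0.03, 0], 0, 1],
    [[0.18, 0.03, 0], 0, 1],
    [[0.18, 0.03, 0], 0, 1]
  ]
}}

```text
clock: 2.6
ee_pos: [0.4989, 0.0746, 0.4045]
tcp_rot: [0.707, 0.707, -0.0, 0.0]
contact_force: [1.2, 0.0, 0.1]
opening: 0.088
grasp_force: 0.0
```

Call:
{"name": "step_arm", "arguments": {
  "targets": [
    [[0.18, 0.02, 0], 0, 1],
    [[0.18, 0.02, 0], 0, 1],
    [[0.18, 0.02, 0], 0, 1],
    [[0.18, 0.02, 0], 0, 1],
    [[0.14, 0, 0], 0, 1]
  ]
}}

```text
clock: 3.22
ee_pos: [0.5225, 0.3334, 0.4042]
tcp_rot: [0.707, 0.708, -0.0, -0.0]
contact_force: [0.6, -0.5, -0.0]
opening: 0.0884
grasp_force: 0.0
```

```bash
cat > look.py <<'E'
import sys
from h import *
s=snapshot("wrist");n=sys.argv[1];cv2.imwrite(f"pics/{n}.png",s["img"][:,:,::-1]);np.savez(n,**s)
st=read_state();print(st["ee_pos"],st["qpos"].round(2),s["world_from_camera"].round(3).tolist(),s["K"][0,0])
E
python3 look.py w1
```

```text
[0.52065475 0.33950554 0.40457463] [-0.4   0.71 -0.45  1.57  0.35  0.94 -0.96] [[1.0, 0.001, 0.0, 0.522], [0.001, -0.961, -0.276, 0.402], [-0.0, 0.276, -0.961, 0.384], [0.0, 0.0, 0.0, 1.0]] 366.87592162788326
```

View pics/w1.png

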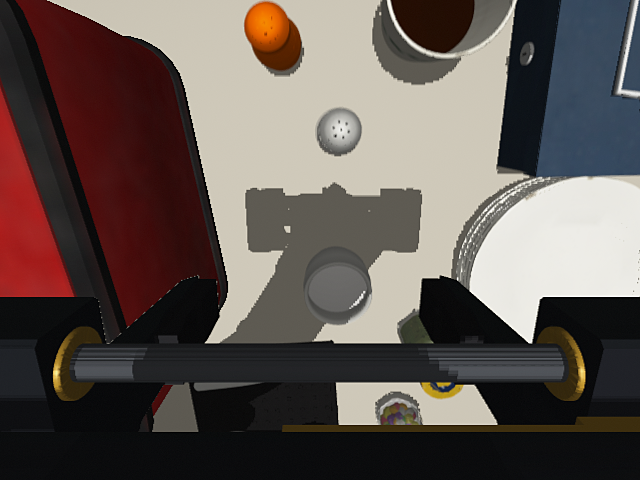

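The wrist view shows the shaker's dome centred at (339,131), with the pot at about (337,290), the orange look-alike at (268,27) and the mug top right.

Run:
```python
from h import *
s=load("w1")
for z in(.066,.085): print(ray(s,339.5,130.5,z).round(4))
print("pot",ray(s,338,290,.066).round(4))
im=s["img"].astype(int)
print(ray(s,268,27,.08))
```

```text
[0.5389 0.4005 0.066 ]
[0.5379 0.4006 0.085 ]
pot [0.5399 0.2557 0.066 ]
[0.48389843 0.4744104  0.08      ]
```

Call:
{"name": "step_arm", "arguments": {
  "targets": [
    [[0.12, 0.026, 0], 0, 1],
    [[0.119, 0.026, 0], 0, 1],
    [[0, 0, 0.12], 0, 1],
    [[0, 0, 0.12], 0, 1],
    [[0, 0, 0.12], 0, 1]
  ]
}}

```text
clock: 3.9
ee_pos: [0.5383, 0.4023, 0.2951]
tcp_rot: [0.707, 0.707, -0.0, 0.0]
contact_force: [-0.1, -0.1, -0.2]
opening: 0.088
grasp_force: 0.0
```

Call:
{"name": "step_arm", "arguments": {
  "targets": [
    [[0, 0, 0.02], 0, 1],
    [[0, 0, 0], 0, 1],
    [[0, 0, 0], 0, 1]
  ]
}}

```text
clock: 4.28
ee_pos: [0.5388, 0.4032, 0.2925]
tcp_rot: [0.707, 0.707, 0.002, 0.0]
contact_force: [-0.2, 0.0, -0.3]
opening: 0.0879
grasp_force: 0.0
```

Call:
{"name": "step_arm", "arguments": {
  "targets": [
    [[0, 0, 0.1], 0, 1],
    [[0, 0, 0.1], 0, 1],
    [[0, 0, 0.09], 0, 1],
    [[0, 0, 0], 0, 1]
  ]
}}

```text
clock: 4.78
ee_pos: [0.5381, 0.4024, 0.203]
tcp_rot: [0.707, 0.707, -0.001, 0.0]
contact_force: [0.0, 0.1, -0.8]
opening: 0.0881
grasp_force: 0.0
```

Call:
{"name": "step_arm", "arguments": {
  "targets": [
    [[0, 0, 0], 0, -1],
    [[0, 0, 0], 0, -1],
    [[0, 0, 0], 0, -1],
    [[0, 0, 0], 0, -1],
    [[0, 0, 0], 0, -1]
  ],
  "squeeze": 20
}}

```text
clock: 5.4
ee_pos: [0.5387, 0.4027, 0.204]
tcp_rot: [0.707, 0.707, 0.0, 0.0]
contact_force: [2.4, -0.4, 2.9]
opening: 0.0402
grasp_force: 1.6
```

Call:
{"name": "step_arm", "arguments": {
  "targets": [
    [[0, 0, 0], 0, -1],
    [[0, 0, 0], 0, -1]
  ]
}}

```text
clock: 5.65
ee_pos: [0.5389, 0.4027, 0.204]
tcp_rot: [0.707, 0.707, 0.001, 0.0]
contact_force: [1.6, -0.4, 2.5]
opening: 0.0386
grasp_force: 19.9
```

Call:
{"name": "step_arm", "arguments": {
  "targets": [
    [[0, 0, -0.1], 0, -1],
    [[0, 0, -0.15], 0, -1],
    [[0, 0, -0.15], 0, -1],
    [[0, 0, -0.15], 0, -1],
    [[0, 0, -0.05], 0, -1]
  ]
}}

```text
clock: 6.28
ee_pos: [0.5383, 0.4033, 0.3862]
tcp_rot: [0.707, 0.707, 0.002, -0.0]
contact_force: [-0.7, 0.5, -0.7]
opening: 0.0385
grasp_force: 19.7
```

Call:
{"name": "step_arm", "arguments": {
  "targets": [
    [[-0.1, 0, 0], 0, -1],
    [[-0.16, 0, 0], 0, -1],
    [[-0.16, 0, 0], 0, -1],
    [[-0.16, 0, 0], 0, -1],
    [[-0.16, 0, 0], 0, -1]
  ]
}}

```text
clock: 6.9
ee_pos: [0.5377, 0.1789, 0.3822]
tcp_rot: [0.707, 0.707, -0.002, -0.001]
contact_force: [1.0, -0.6, -2.8]
opening: 0.0386
grasp_force: 19.7
```

Call:
{"name": "step_arm", "arguments": {
  "targets": [
    [[-0.16, 0, 0], 0, -1],
    [[-0.16, 0, 0], 0, -1],
    [[-0.16, -0.05, 0], 0, -1],
    [[-0.16, -0.05, 0], 0, -1],
    [[-0.16, -0.05, 0], 0, -1]
  ]
}}

```text
clock: 7.52
ee_pos: [0.4923, -0.0608, 0.3825]
tcp_rot: [0.707, 0.707, -0.001, -0.001]
contact_force: [0.7, -0.4, -1.5]
opening: 0.0388
grasp_force: 19.7
```

Call:
{"name": "step_arm", "arguments": {
  "targets": [
    [[-0.16, -0.05, 0], 0, -1],
    [[-0.16, -0.05, 0], 0, -1],
    [[-0.16, -0.05, 0], 0, -1],
    [[-0.122, -0.058, 0], 0, -1],
    [[0, 0, 0], 0, -1]
  ]
}}

```text
clock: 8.15
ee_pos: [0.4287, -0.2432, 0.3821]
tcp_rot: [0.709, 0.705, -0.002, -0.002]
contact_force: [0.3, 1.3, -1.3]
opening: 0.0384
grasp_force: 19.7
```

```bash
python3 look.py w2
```

```text
[ 0.43002978 -0.24099506  0.38255381] [ 0.75  0.59 -0.52  1.97  0.44  0.7  -0.05] [[1.0, -0.006, -0.006, 0.428], [-0.007, -0.961, -0.276, -0.174], [-0.005, 0.276, -0.961, 0.362], [0.0, 0.0, 0.0, 1.0]] 366.87592162788326
```

View pics/w2.png

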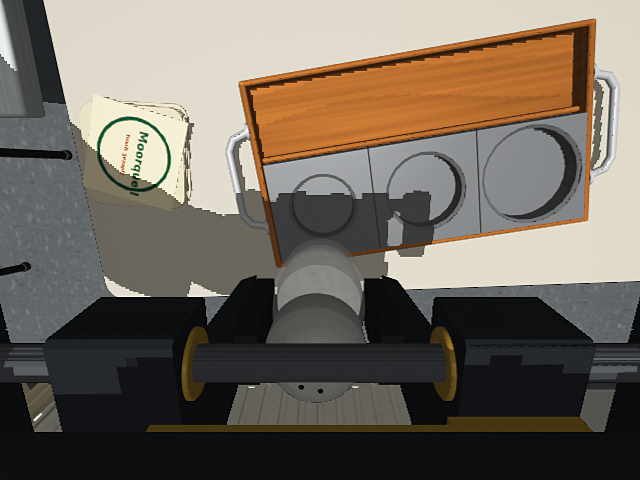

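The narrow well is at (324,204), the middle one at (426,190) and the wide one at (531,173); the shaker hangs upright in the gripper.

Run:
```python
from h import *
s=load("w2")
for q in[(324,204.5),(426,190),(531.5,173)]: print(ray(s,*q,.03).round(4))
for q in[(240,82),(594,20),(587,221),(277,266)]: print(ray(s,*q,.026).round(4))
print(read_state()["ee_pos"])
```

```text
[ 0.4312 -0.2418  0.03  ]
[ 0.5238 -0.2289  0.03  ]
[ 0.6171 -0.2142  0.03  ]
[ 0.36  -0.136  0.026]
[ 0.6511 -0.0914  0.026 ]
[ 0.6782 -0.2599  0.026 ]
[ 0.3851 -0.3035  0.026 ]
[ 0.43002978 -0.24099506  0.38255381]
```

Call:
{"name": "step_arm", "arguments": {
  "targets": [
    [[0, 0, 0.15], 0, -1],
    [[0, 0, 0.15], 0, -1],
    [[0, 0, 0.14], 0, -1],
    [[0, 0, 0.04], 0, -1],
    [[0, 0, 0], 0, -1]
  ]
}}

```text
clock: 8.82
ee_pos: [0.4317, -0.2389, 0.2395]
tcp_rot: [0.706, 0.708, 0.0, -0.001]
contact_force: [0.1, -0.0, -1.3]
opening: 0.0386
grasp_force: 19.7
```

Call:
{"name": "step_arm", "arguments": {
  "targets": [
    [[0, 0, 0.03], 0, -1],
    [[0, 0, 0.03], 0, -1],
    [[0, 0, 0.015], 0, -1],
    [[0, 0, 0.005], 0, -1],
    [[0, 0, 0], 0, -1]
  ]
}}

```text
clock: 9.45
ee_pos: [0.4313, -0.24, 0.2157]
tcp_rot: [0.707, 0.707, -0.0, 0.0]
contact_force: [-0.0, -1.0, -0.8]
opening: 0.0385
grasp_force: 19.7
```

Call:
{"name": "step_arm", "arguments": {
  "targets": [
    [[0, 0, 0.005], 0, -1],
    [[0, 0, 0], 0, -1],
    [[0, 0, 0], 0, -1]
  ]
}}

```text
clock: 9.82
ee_pos: [0.4313, -0.24, 0.2143]
tcp_rot: [0.707, 0.707, 0.0, 0.0]
contact_force: [0.2, 0.7, -0.2]
opening: 0.0385
grasp_force: 19.7
```

Call:
{"name": "step_arm", "arguments": {
  "targets": [
    [[0, 0, 0.004], 0, -1],
    [[0, 0, 0], 0, -1],
    [[0, 0, 0], 0, -1]
  ]
}}

```text
clock: 10.2
ee_pos: [0.4313, -0.2399, 0.2138]
tcp_rot: [0.707, 0.707, -0.0, 0.001]
contact_force: [-1.4, 1.4, 8.8]
opening: 0.0383
grasp_force: 20.3
```

Call:
{"name": "step_arm", "arguments": {
  "targets": [
    [[0, 0, 0], 0, 1],
    [[0, 0, 0], 0, 1],
    [[0, 0, 0], 0, 1],
    [[0, 0, 0], 0, 1],
    [[0, 0, -0.05], 0, 1]
  ]
}}

```text
clock: 10.82
ee_pos: [0.431, -0.2397, 0.2274]
tcp_rot: [0.707, 0.707, -0.0, -0.001]
contact_force: [0.1, 0.1, 0.6]
opening: 0.086
grasp_force: 0.0
```

Call:
{"name": "step_arm", "arguments": {
  "targets": [
    [[0, 0, -0.15], 0, 1],
    [[0, 0, -0.15], 0, 1],
    [[0, 0, -0.15], 0.0556, 1],
    [[0, 0, -0.05], 0.0556, 1],
    [[0, 0, 0], 0.0556, 1]
  ]
}}

```text
clock: 11.45
ee_pos: [0.4314, -0.2402, 0.3795]
tcp_rot: [0.868, 0.497, 0.001, 0.001]
contact_force: [0.8, 0.5, -0.2]
opening: 0.0881
grasp_force: 0.0
```

Call:
{"name": "step_arm", "arguments": {
  "targets": [
    [[0, 0, 0], 0.0556, 1],
    [[0, 0, 0], 0.0556, 1],
    [[0, 0, 0], 0.0556, 1],
    [[0, 0, 0], 0.0556, 1],
    [[0, 0, 0], 0.0556, 1]
  ]
}}

```text
clock: 12.08
ee_pos: [0.4311, -0.2398, 0.3779]
tcp_rot: [0.996, 0.084, -0.0, -0.0]
contact_force: [-0.5, -0.1, -0.2]
opening: 0.0882
grasp_force: 0.0
```

Call:
{"name": "step_arm", "arguments": {
  "targets": [
    [[0, 0, 0], 0.0552, 1],
    [[0.13, -0.14, 0], 0, 1],
    [[0.13, -0.14, 0], 0, 1],
    [[0.13, -0.14, 0], 0, 1],
    [[0.13, -0.14, 0], 0, 1]
  ]
}}

```text
clock: 12.7
ee_pos: [0.5881, -0.0704, 0.3779]
tcp_rot: [1.0, 0.0, -0.0, 0.0]
contact_force: [0.1, -0.5, 0.0]
opening: 0.0883
grasp_force: 0.0
```

Call:
{"name": "step_arm", "arguments": {
  "targets": [
    [[0, -0.15, 0], 0, 1],
    [[0, -0.15, 0], 0, 1],
    [[0, 0, 0], 0, 1],
    [[0, 0, 0], 0, 1]
  ]
}}

```text
clock: 13.2
ee_pos: [0.5869, 0.0175, 0.3778]
tcp_rot: [1.0, 0.0, -0.0, 0.001]
contact_force: [0.3, -0.9, -0.3]
opening: 0.0879
grasp_force: 0.0
```

```bash
python3 look.py w3
```

```text
[0.58698486 0.01666566 0.37792737] [-0.1   0.67 -0.01  1.72  0.01  0.76 -1.69] [[-0.0, -0.961, -0.276, 0.657], [-1.0, 0.001, -0.001, 0.016], [0.001, 0.276, -0.961, 0.357], [0.0, 0.0, 0.0, 1.0]] 366.87592162788326
```

View pics/w3.png

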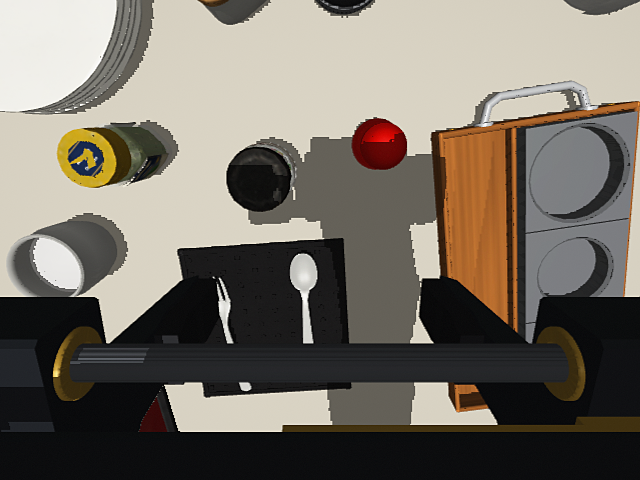

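The jar's lid is centred at (259,178), the red look-alike at (379,144), the herb jar at (95,157), the spoon's bowl tip at (302,253) and the pot rim at left (46,266).

Run:
```python
from h import *
s=load("w3")
for q,z in[((259,178),.075),((379,144),.08),((95,157),.096),((46,266),.066),((302.5,253),.013),((306,335),.01)]: print(ray(s,*q,z).round(4))
```

```text
[0.6203 0.061  0.075 ]
[ 0.6458 -0.0291  0.08  ]
[0.6377 0.1715 0.096 ]
[0.5449 0.2461 0.066 ]
[0.538  0.0312 0.013 ]
[0.4443 0.0288 0.01  ]
```

Call:
{"name": "step_arm", "arguments": {
  "targets": [
    [[0, 0, 0], -0.0556, 1],
    [[0, 0, 0], -0.0556, 1],
    [[0, 0, 0], -0.0556, 1],
    [[0, 0, 0], -0.0556, 1],
    [[0, 0, 0], -0.0556, 1]
  ]
}}

```text
clock: 13.88
ee_pos: [0.5871, 0.0159, 0.3779]
tcp_rot: [0.906, 0.424, -0.0, 0.001]
contact_force: [0.3, -0.4, -0.3]
opening: 0.0882
grasp_force: 0.0
```

Call:
{"name": "step_arm", "arguments": {
  "targets": [
    [[0, 0, 0], -0.0556, 1],
    [[0, 0, 0], -0.0556, 1],
    [[0, 0, 0], -0.0556, 1],
    [[0, 0, 0], -0.0552, 1],
    [[0.157, 0.107, 0], 0, 1]
  ]
}}

```text
clock: 14.5
ee_pos: [0.619, 0.0576, 0.3773]
tcp_rot: [0.711, 0.704, -0.004, 0.001]
contact_force: [1.2, -0.2, 0.2]
opening: 0.0881
grasp_force: 0.0
```

Call:
{"name": "step_arm", "arguments": {
  "targets": [
    [[0, 0, 0], 0, 1],
    [[0, 0, 0.15], 0, 1],
    [[0, 0, 0.15], 0, 1],
    [[0, 0, 0], 0, 1]
  ]
}}

```text
clock: 15.0
ee_pos: [0.6177, 0.0627, 0.285]
tcp_rot: [0.708, 0.707, -0.004, -0.001]
contact_force: [0.3, -1.4, 0.7]
opening: 0.0883
grasp_force: 0.0
```

```bash
python3 look.py w4
```

```text
[0.61882787 0.06347954 0.28733963] [ 0.04  0.86 -0.4   1.66  0.47  0.72 -0.59] [[1.0, 0.0, -0.008, 0.617], [-0.002, -0.96, -0.279, 0.132], [-0.007, 0.279, -0.96, 0.264], [0.0, 0.0, 0.0, 1.0]] 366.87592162788326
```

View pics/w4.png

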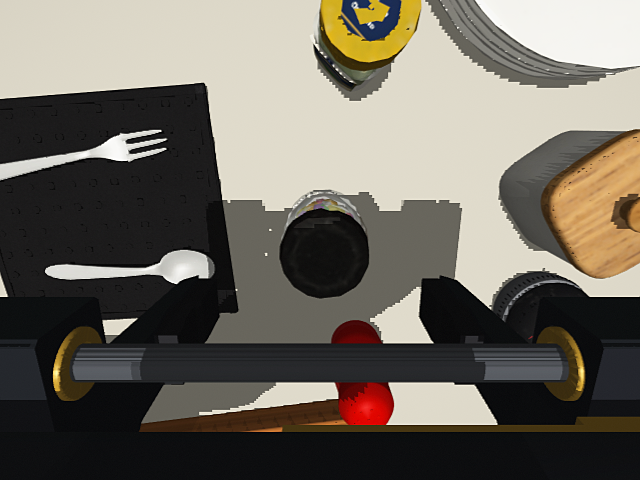

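The lid is centred at (324,254); the spoon runs from its handle end (45,270) to its bowl tip (214,268). The red look-alike and herb jar are clear of the fingers.

Run:
```python
from h import *
s=load("w4")
for q,z in[((324,254),.075),((368,22),.096),((214,268),.013),((45,271),.01)]: print(ray(s,*q,z).round(4))
```

```text
[0.6182 0.0649 0.075 ]
[0.6359 0.1726 0.096 ]
[0.5379 0.0321 0.013 ]
[0.41   0.0284 0.01  ]
```

Call:
{"name": "step_arm", "arguments": {
  "targets": [
    [[0, 0, 0.12], 0, 1],
    [[0, 0, 0.12], 0, 1],
    [[0, 0, 0.073], 0, 1],
    [[0, 0, 0], 0, 1],
    [[0, 0, 0], 0, -1]
  ]
}}

```text
clock: 15.68
ee_pos: [0.6203, 0.0651, 0.1963]
tcp_rot: [0.707, 0.707, 0.001, 0.001]
contact_force: [0.5, 0.6, 0.3]
opening: 0.0801
grasp_force: 0.0
```

Call:
{"name": "step_arm", "arguments": {
  "targets": [
    [[0, 0, 0], 0, -1],
    [[0, 0, 0], 0, -1],
    [[0, 0, 0], 0, -1],
    [[0, 0, 0], 0, -1],
    [[0, 0, 0], 0, -1]
  ],
  "squeeze": 20
}}

```text
clock: 16.3
ee_pos: [0.6193, 0.0653, 0.1947]
tcp_rot: [0.707, 0.707, 0.0, 0.0]
contact_force: [-0.2, -1.8, 5.5]
opening: 0.0523
grasp_force: 20.0
```

Call:
{"name": "step_arm", "arguments": {
  "targets": [
    [[0, 0, -0.1], 0, -1],
    [[0, 0, -0.15], 0, -1],
    [[0, 0, -0.15], 0, -1],
    [[0, 0, -0.15], 0.0556, -1],
    [[0, 0, -0.05], 0.0556, -1]
  ]
}}

```text
clock: 16.92
ee_pos: [0.6197, 0.0654, 0.3767]
tcp_rot: [0.821, 0.571, 0.002, 0.001]
contact_force: [0.4, 0.8, -2.3]
opening: 0.0526
grasp_force: 20.0
```

Call:
{"name": "step_arm", "arguments": {
  "targets": [
    [[0, 0, 0], 0.0556, -1],
    [[0, 0, 0], 0.0556, -1],
    [[0, 0, 0], 0.0556, -1],
    [[0, 0, 0], 0.0556, -1],
    [[0, 0, 0], 0.0556, -1]
  ]
}}

```text
clock: 17.55
ee_pos: [0.6189, 0.0653, 0.3734]
tcp_rot: [0.985, 0.171, -0.001, -0.0]
contact_force: [0.4, 0.0, -1.1]
opening: 0.0524
grasp_force: 20.0
```

Call:
{"name": "step_arm", "arguments": {
  "targets": [
    [[0, 0, 0], 0.0556, -1],
    [[0, 0, 0], 0.0552, -1],
    [[-0.05, 0.15, 0], 0, -1],
    [[-0.05, 0.15, 0], 0, -1],
    [[-0.05, 0.15, 0], 0, -1]
  ]
}}

```text
clock: 18.18
ee_pos: [0.5735, -0.0708, 0.3735]
tcp_rot: [1.0, 0.001, -0.001, 0.0]
contact_force: [-0.1, -0.2, -1.7]
opening: 0.0522
grasp_force: 20.0
```

Call:
{"name": "step_arm", "arguments": {
  "targets": [
    [[-0.05, 0.15, 0], 0, -1],
    [[-0.05, 0.15, 0], 0, -1],
    [[-0.05, 0.15, 0], 0, -1],
    [[-0.017, 0.075, 0], 0, -1],
    [[0, 0, 0], 0, -1]
  ]
}}

```text
clock: 18.8
ee_pos: [0.5232, -0.2293, 0.3736]
tcp_rot: [1.0, -0.002, -0.001, 0.0]
contact_force: [-0.1, -0.5, -1.8]
opening: 0.0521
grasp_force: 20.0
```

Call:
{"name": "step_arm", "arguments": {
  "targets": [
    [[0, 0, 0], 0, -1],
    [[0, 0, 0], 0, -1]
  ]
}}

```text
clock: 19.05
ee_pos: [0.5249, -0.2253, 0.374]
tcp_rot: [1.0, 0.002, 0.0, -0.001]
contact_force: [0.0, -0.3, -2.1]
opening: 0.0523
grasp_force: 20.0
```

Call:
{"name": "step_arm", "arguments": {
  "targets": [
    [[0, 0, 0.15], 0, -1],
    [[0, 0, 0.15], 0, -1],
    [[0, 0, 0.12], 0, -1],
    [[0, 0, 0.04], 0, -1],
    [[0, 0, 0], 0, -1]
  ]
}}

```text
clock: 19.68
ee_pos: [0.5246, -0.2267, 0.2361]
tcp_rot: [1.0, 0.001, -0.0, -0.0]
contact_force: [-0.3, -0.2, -2.0]
opening: 0.0523
grasp_force: 20.0
```

Call:
{"name": "step_arm", "arguments": {
  "targets": [
    [[0, 0, 0.04], 0, -1],
    [[0, 0, 0.03], 0, -1],
    [[0, 0, 0.02], 0, -1],
    [[0, 0, 0], 0, -1],
    [[0, 0, 0], 0, -1]
  ]
}}

```text
clock: 20.3
ee_pos: [0.5243, -0.2274, 0.2093]
tcp_rot: [1.0, 0.0, 0.0, 0.0]
contact_force: [-0.2, 0.3, -1.9]
opening: 0.0525
grasp_force: 20.0
```

Call:
{"name": "step_arm", "arguments": {
  "targets": [
    [[0, 0, 0.006], 0, -1],
    [[0, 0, 0.004], 0, -1],
    [[0, 0, 0], 0, -1],
    [[0, 0, 0], 0, -1]
  ]
}}

```text
clock: 20.8
ee_pos: [0.5243, -0.2273, 0.2061]
tcp_rot: [1.0, 0.0, 0.0, 0.0]
contact_force: [-1.4, 0.5, -1.3]
opening: 0.052
grasp_force: 20.0
```

Call:
{"name": "step_arm", "arguments": {
  "targets": [
    [[0, 0, 0.004], 0, -1],
    [[0, 0, 0.003], 0, -1],
    [[0, 0, 0], 0, -1],
    [[0, 0, 0], 0, -1]
  ]
}}

```text
clock: 21.3
ee_pos: [0.5243, -0.2274, 0.2046]
tcp_rot: [1.0, 0.0, 0.0, 0.0]
contact_force: [-1.1, 1.2, 5.8]
opening: 0.0524
grasp_force: 20.0
```

Call:
{"name": "step_arm", "arguments": {
  "targets": [
    [[0, 0, 0], 0, 1],
    [[0, 0, 0], 0, 1],
    [[0, 0, 0], 0, 1],
    [[0, 0, 0], 0, 1],
    [[0, 0, -0.05], 0, 1]
  ]
}}

```text
clock: 21.92
ee_pos: [0.5238, -0.2271, 0.2187]
tcp_rot: [1.0, 0.0, -0.001, -0.0]
contact_force: [-0.5, 0.3, 0.1]
opening: 0.0884
grasp_force: 0.0
```

Call:
{"name": "step_arm", "arguments": {
  "targets": [
    [[0, 0, -0.13], 0, 1],
    [[0, 0, -0.13], 0, 1],
    [[0, 0, -0.13], 0, 1],
    [[0, 0, -0.13], 0, 1],
    [[0, -0.1, 0], 0, 1]
  ]
}}

```text
clock: 22.55
ee_pos: [0.5247, -0.1998, 0.3793]
tcp_rot: [1.0, -0.002, 0.004, 0.002]
contact_force: [-0.2, 1.3, -0.9]
opening: 0.0882
grasp_force: 0.0
```

Call:
{"name": "step_arm", "arguments": {
  "targets": [
    [[0, -0.17, 0], 0, 1],
    [[0, -0.17, 0], 0, 1],
    [[0, -0.17, 0], 0, 1],
    [[0, -0.17, 0], 0, 1],
    [[0.01, -0.17, 0], 0, 1]
  ]
}}

```text
clock: 23.18
ee_pos: [0.5267, 0.0592, 0.3761]
tcp_rot: [1.0, 0.0, 0.001, -0.0]
contact_force: [0.1, -0.1, 0.4]
opening: 0.0883
grasp_force: 0.0
```

Call:
{"name": "step_arm", "arguments": {
  "targets": [
    [[0.01, -0.17, 0], 0, 1],
    [[0.01, -0.17, 0], 0, 1],
    [[0.01, -0.17, 0], 0, 1],
    [[0.013, -0.14, 0], 0, 1],
    [[0, 0, 0.15], 0, 1]
  ]
}}

```text
clock: 23.8
ee_pos: [0.5406, 0.2584, 0.3333]
tcp_rot: [1.0, 0.004, 0.004, -0.004]
contact_force: [1.0, 0.0, -0.9]
opening: 0.088
grasp_force: 0.0
```

Call:
{"name": "step_arm", "arguments": {
  "targets": [
    [[0, 0, 0.12], 0, 1],
    [[0, 0, 0], 0, 1],
    [[0, 0, 0], 0, 1],
    [[0, 0, 0], 0, 1]
  ]
}}

```text
clock: 24.3
ee_pos: [0.5406, 0.2528, 0.296]
tcp_rot: [1.0, 0.0, 0.002, -0.001]
contact_force: [0.0, 0.3, 0.0]
opening: 0.088
grasp_force: 0.0
```

```bash
python3 look.py w5
```

```text
[0.54052997 0.25276349 0.29576437] [-0.52  0.79  0.02  1.76 -0.02  0.59 -2.07] [[-0.0, -0.962, -0.273, 0.611], [-1.0, -0.0, 0.001, 0.251], [-0.001, 0.273, -0.962, 0.276], [0.0, 0.0, 0.0, 1.0]] 366.87592162788326
```

View pics/w5.png

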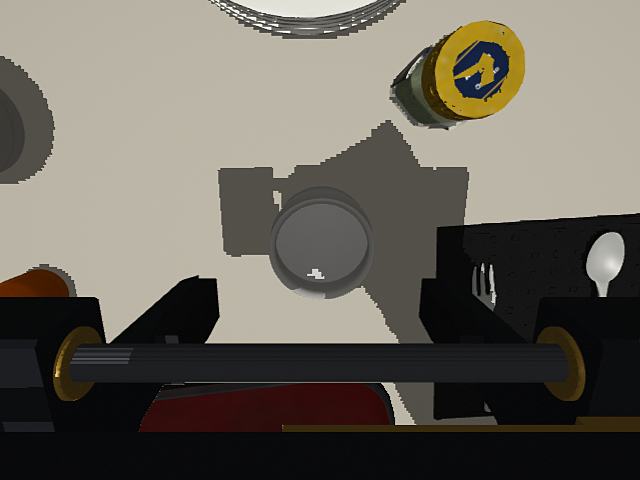

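The pot rim is centred at about (321.5,248) between the fingers. The herb jar at (480,70) is clear.

Run:
```python
from h import *
s=load("w5")
for q in((321.5,248),(269,248),(374,248)): print(ray(s,*q,.062).round(4))
```

```text
[0.541  0.2495 0.062 ]
[0.541  0.2817 0.062 ]
[0.541  0.2174 0.062 ]
```

Call:
{"name": "step_arm", "arguments": {
  "targets": [
    [[0, 0.01, 0.1], 0, 1],
    [[0, 0, 0.12], 0, 1],
    [[0, 0, 0.1], 0, 1],
    [[0, 0, 0.025], 0, 1],
    [[0, 0, 0], 0, 1]
  ]
}}

```text
clock: 24.98
ee_pos: [0.5403, 0.2498, 0.1912]
tcp_rot: [1.0, 0.0, 0.0, -0.0]
contact_force: [0.6, 0.7, -0.7]
opening: 0.088
grasp_force: 0.0
```

Call:
{"name": "step_arm", "arguments": {
  "targets": [
    [[0, 0, 0], 0, -1],
    [[0, 0, 0], 0, -1],
    [[0, 0, 0], 0, -1],
    [[0, 0, 0], 0, -1],
    [[0, 0, 0], 0, -1]
  ],
  "squeeze": 25
}}

```text
clock: 25.6
ee_pos: [0.5403, 0.2502, 0.1916]
tcp_rot: [1.0, 0.0, 0.001, -0.001]
contact_force: [-0.5, 0.6, 6.4]
opening: 0.0657
grasp_force: 24.8
```

Call:
{"name": "step_arm", "arguments": {
  "targets": [
    [[0, 0, -0.1], 0, -1],
    [[0, 0, -0.15], 0, -1],
    [[0, 0, -0.15], 0, -1],
    [[0, 0, -0.12], 0, -1],
    [[0, 0, -0.05], 0, -1]
  ]
}}

```text
clock: 26.22
ee_pos: [0.5401, 0.2496, 0.3633]
tcp_rot: [1.0, 0.0, 0.001, -0.0]
contact_force: [0.6, 0.3, -2.6]
opening: 0.0658
grasp_force: 25.0
```

Call:
{"name": "step_arm", "arguments": {
  "targets": [
    [[0.02, 0.1, 0], 0, -1],
    [[0.02, 0.15, 0], 0, -1],
    [[0.02, 0.15, 0], 0, -1],
    [[0.02, 0.15, 0], 0, -1],
    [[0.03, 0.15, 0], 0, -1]
  ]
}}

```text
clock: 26.85
ee_pos: [0.5725, 0.0382, 0.3602]
tcp_rot: [1.0, 0.0, -0.002, 0.0]
contact_force: [0.2, -0.1, -1.9]
opening: 0.0661
grasp_force: 25.0
```

Call:
{"name": "step_arm", "arguments": {
  "targets": [
    [[0.03, 0.15, 0], 0, -1],
    [[0.03, 0.15, 0], 0, -1],
    [[0.03, 0.15, 0], 0, -1],
    [[0.03, 0.15, 0], 0, -1],
    [[0.027, 0.15, 0], 0, -1]
  ]
}}

```text
clock: 27.48
ee_pos: [0.6169, -0.1866, 0.3599]
tcp_rot: [1.0, 0.0, -0.001, -0.0]
contact_force: [0.6, 0.3, -1.5]
opening: 0.0657
grasp_force: 25.0
```

Call:
{"name": "step_arm", "arguments": {
  "targets": [
    [[0, 0.09, 0], 0, -1],
    [[0, 0, 0], 0, -1],
    [[0, 0, 0], 0, -1],
    [[0, 0, 0], 0, -1]
  ]
}}

```text
clock: 27.98
ee_pos: [0.6175, -0.2101, 0.3611]
tcp_rot: [1.0, 0.002, -0.0, -0.001]
contact_force: [0.2, 0.6, -1.3]
opening: 0.0655
grasp_force: 25.0
```

```bash
python3 look.py w6
```

```text
[ 0.61747793 -0.21043707  0.36134224] [ 0.29  0.77 -0.06  1.52  0.06  0.85 -1.36] [[0.003, -0.961, -0.276, 0.688], [-1.0, -0.003, 0.0, -0.212], [-0.001, 0.276, -0.961, 0.341], [0.0, 0.0, 0.0, 1.0]] 366.87592162788326
```

View pics/w6.png

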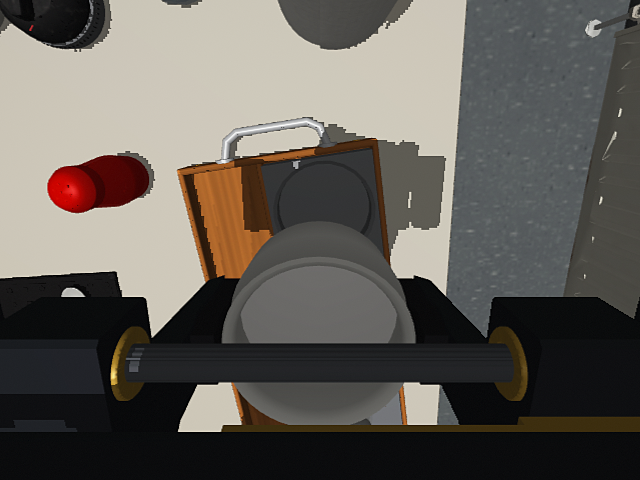

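The pot hangs upright; the wide well is partly visible at about (324,206) and the red look-alike is undisturbed at (75,188).

Run:
```python
from h import *
s=load("w6");print(s["K"])
for q,z in[((324,206),.03),((324,161),.03),((277,206),.03),((371,206),.03),((179,171),.026),((376,139),.026)]: print(ray(s,*q,z).round(4))
for p in[(.617,-.2125,.03),(.617+.0445,-.2125,.03),(.617,-.2125+.0445,.03)]: print(proj(s,p).round(1))
st=read_state();print(st["ee_pos"])
```

```text
[[366.87592163   0.         318.75409848]
 [  0.         366.87592163 233.40253628]
 [  0.           0.           1.        ]]
[ 0.623  -0.2161  0.03  ]
[ 0.6612 -0.2159  0.03  ]
[ 0.6228 -0.1756  0.03  ]
[ 0.6231 -0.2566  0.03  ]
[ 0.6521 -0.0926  0.026 ]
[ 0.6789 -0.259   0.026 ]
[319.8 212.8]
[320.  160.6]
[268.4 212.6]
[ 0.61747793 -0.21043707  0.36134224]
```

Call:
{"name": "step_arm", "arguments": {
  "targets": [
    [[0, 0.007, 0.1], 0, -1],
    [[0, 0, 0.15], 0, -1],
    [[0, 0, 0.12], 0, -1],
    [[0, 0, 0.03], 0, -1],
    [[0, 0, 0], 0, -1]
  ]
}}

```text
clock: 28.65
ee_pos: [0.6176, -0.2139, 0.2419]
tcp_rot: [1.0, 0.001, 0.0, -0.0]
contact_force: [0.4, 0.5, -2.1]
opening: 0.0657
grasp_force: 25.0
```

Call:
{"name": "step_arm", "arguments": {
  "targets": [
    [[0, 0, 0.04], 0, -1],
    [[0, 0, 0.04], 0, -1],
    [[0, 0, 0.025], 0, -1],
    [[0, 0, 0.01], 0, -1],
    [[0, 0, 0], 0, -1]
  ]
}}

```text
clock: 29.28
ee_pos: [0.6172, -0.2144, 0.2068]
tcp_rot: [1.0, 0.0, -0.0, -0.0]
contact_force: [0.4, -0.2, -1.9]
opening: 0.0657
grasp_force: 25.0
```

Call:
{"name": "step_arm", "arguments": {
  "targets": [
    [[0, 0, 0.006], 0, -1],
    [[0, 0, 0.005], 0, -1],
    [[0, 0, 0], 0, -1],
    [[0, 0, 0], 0, -1]
  ]
}}

```text
clock: 29.78
ee_pos: [0.6173, -0.2144, 0.2038]
tcp_rot: [1.0, 0.0, 0.0, 0.0]
contact_force: [0.4, -0.2, -1.5]
opening: 0.0658
grasp_force: 25.0
```

Call:
{"name": "step_arm", "arguments": {
  "targets": [
    [[0, 0, 0.005], 0, -1],
    [[0, 0, 0.004], 0, -1],
    [[0, 0, 0], 0, -1],
    [[0, 0, 0], 0, -1]
  ]
}}

```text
clock: 30.28
ee_pos: [0.6173, -0.2144, 0.2016]
tcp_rot: [1.0, 0.0, 0.0, 0.0]
contact_force: [-1.5, 0.1, 5.5]
opening: 0.0656
grasp_force: 24.8
```

Call:
{"name": "step_arm", "arguments": {
  "targets": [
    [[0, 0, 0], 0, 1],
    [[0, 0, 0], 0, 1],
    [[0, 0, 0], 0, 1],
    [[0, 0, 0], 0, 1],
    [[0, 0, -0.05], 0, 1]
  ]
}}

```text
clock: 30.9
ee_pos: [0.6167, -0.2142, 0.2155]
tcp_rot: [1.0, 0.0, -0.001, -0.0]
contact_force: [0.5, -0.3, 0.2]
opening: 0.0878
grasp_force: 0.0
```

Call:
{"name": "step_arm", "arguments": {
  "targets": [
    [[0, 0, -0.15], 0, 1],
    [[0, 0, -0.15], 0, 1],
    [[0, 0, -0.15], 0, 1],
    [[-0.08, -0.13, 0], 0, 0.2],
    [[-0.08, -0.13, 0], 0, 0.2]
  ]
}}

```text
clock: 31.52
ee_pos: [0.5688, -0.1358, 0.3529]
tcp_rot: [1.0, -0.0, 0.002, 0.0]
contact_force: [0.7, 0.9, 0.1]
opening: 0.0699
grasp_force: 0.0
```

Call:
{"name": "step_arm", "arguments": {
  "targets": [
    [[-0.08, -0.14, 0], 0, 0.2],
    [[-0.08, -0.14, 0], 0, 0.2],
    [[-0.08, -0.14, 0], 0, 0.2],
    [[-0.081, -0.136, 0], 0, 0.2],
    [[0, 0, 0.12], 0, 0.2]
  ]
}}

```text
clock: 32.15
ee_pos: [0.4724, 0.0341, 0.3174]
tcp_rot: [1.0, 0.004, 0.003, -0.001]
contact_force: [0.6, -0.2, -0.8]
opening: 0.0529
grasp_force: 0.0
```

Call:
{"name": "step_arm", "arguments": {
  "targets": [
    [[0, 0, 0.14], 0, 0.2],
    [[0, 0, 0], 0, 0.2],
    [[0, 0, 0], 0, 0.2],
    [[0, 0, 0], 0, 0.2]
  ]
}}

```text
clock: 32.65
ee_pos: [0.4735, 0.0302, 0.2746]
tcp_rot: [1.0, -0.0, 0.002, -0.0]
contact_force: [0.0, 0.2, 0.3]
opening: 0.0529
grasp_force: 0.0
```

```bash
python3 look.py w7
```

```text
[0.47337873 0.03022715 0.27448823] [-0.15  0.73 -0.01  2.13  0.03  0.28 -1.76] [[-0.0, -0.962, -0.273, 0.544], [-1.0, 0.0, 0.0, 0.028], [-0.0, 0.273, -0.962, 0.254], [0.0, 0.0, 0.0, 1.0]] 366.87592162788326
```

View pics/w7.png

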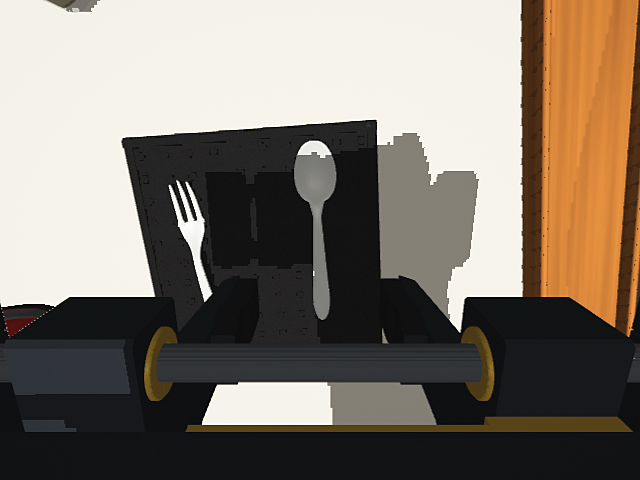

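The spoon lies centred between the fingers, from its bowl tip (315,140) to its handle end (321,320). The fork is to the left, at (190,200), outside the fingers.

Run:
```python
from h import *
s=load("w7")
a=ray(s,315,140,.012);b=ray(s,321.5,320,.008);print(a,b,(a+b)/2,np.degrees(np.arctan2(*(a-b)[1::-1])))
print(ray(s,172,182,.01),ray(s,208,290,.01))
```

```text
[0.53723645 0.03071458 0.012     ] [0.40664877 0.02632222 0.008     ] [0.47194261 0.0285184  0.01      ] 1.926436161398608
[0.51012605 0.12601392 0.01      ] [0.43198209 0.10851708 0.01      ]
```

Call:
{"name": "step_arm", "arguments": {
  "targets": [
    [[-0.003, 0.005, 0.1], -0.0106, 0.2],
    [[0, 0, 0.12], 0, 0.2],
    [[0, 0, 0.08], 0, 0.2],
    [[0, 0, 0.03], 0, 0.2],
    [[0, 0, 0], 0, 0.2]
  ]
}}

```text
clock: 33.33
ee_pos: [0.4721, 0.0288, 0.1744]
tcp_rot: [1.0, 0.017, 0.0, 0.0]
contact_force: [0.4, -0.1, -0.1]
opening: 0.0531
grasp_force: 0.0
```

Call:
{"name": "step_arm", "arguments": {
  "targets": [
    [[0, 0, 0.012], 0, 0.2],
    [[0, 0, 0], 0, 0.2],
    [[0, 0, 0], 0, 0.2]
  ]
}}

```text
clock: 33.7
ee_pos: [0.4732, 0.0289, 0.1715]
tcp_rot: [1.0, 0.017, -0.0, 0.0]
contact_force: [0.2, 0.3, 0.1]
opening: 0.0529
grasp_force: 0.0
```

Call:
{"name": "step_arm", "arguments": {
  "targets": [
    [[0, 0, 0], 0, -1],
    [[0, 0, 0], 0, -1],
    [[0, 0, 0], 0, -1],
    [[0, 0, 0], 0, -1],
    [[0, 0, 0], 0, -1]
  ],
  "squeeze": 15
}}

```text
clock: 34.33
ee_pos: [0.473, 0.0289, 0.171]
tcp_rot: [1.0, 0.017, -0.001, 0.0]
contact_force: [-0.1, -0.0, -0.4]
opening: 0.0199
grasp_force: 14.9
```

Call:
{"name": "step_arm", "arguments": {
  "targets": [
    [[0, 0, -0.03], 0, -1],
    [[0, 0, -0.05], 0, -1],
    [[0, 0, 0], 0, -1]
  ]
}}

```text
clock: 34.7
ee_pos: [0.4734, 0.0289, 0.1965]
tcp_rot: [1.0, 0.017, 0.001, -0.0]
contact_force: [0.5, -0.1, -0.7]
opening: 0.0196
grasp_force: 14.9
```

Call:
{"name": "step_arm", "arguments": {
  "targets": [
    [[0, 0, -0.15], 0, -1],
    [[0, 0, -0.15], 0, -1],
    [[0.025, 0.145, -0.05], 0, -1],
    [[0.025, 0.145, 0], 0, -1],
    [[0.03, 0.145, 0], 0, -1]
  ]
}}

```text
clock: 35.33
ee_pos: [0.5016, -0.1019, 0.3005]
tcp_rot: [1.0, 0.017, -0.0, 0.0]
contact_force: [-0.0, -0.1, -0.4]
opening: 0.02
grasp_force: 14.9
```

Call:
{"name": "step_arm", "arguments": {
  "targets": [
    [[0.031, 0.146, 0], 0, -1],
    [[0, 0, 0], -0.037, -1],
    [[0, 0, 0], 0, -1],
    [[0, 0, 0], 0, -1],
    [[0, 0, 0], 0, -1]
  ]
}}

```text
clock: 35.95
ee_pos: [0.5123, -0.1433, 0.3]
tcp_rot: [0.997, 0.075, -0.001, -0.0]
contact_force: [-0.2, -0.6, -0.5]
opening: 0.02
grasp_force: 14.9
```

```bash
python3 look.py w8
```

```text
[ 0.512364   -0.14342007  0.3000234 ] [ 0.27  0.73 -0.13  1.94  0.19  0.49 -1.42] [[0.149, -0.95, -0.274, 0.582], [-0.989, -0.144, -0.041, -0.135], [-0.0, 0.277, -0.961, 0.279], [0.0, 0.0, 0.0, 1.0]] 366.87592162788326
```

View pics/w8.png

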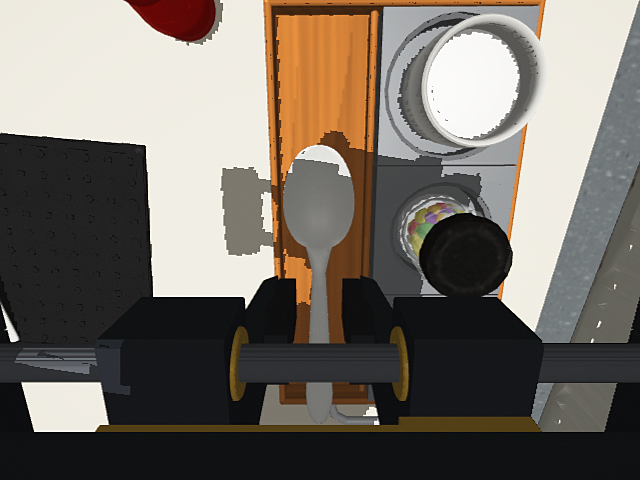

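The spoon is held level over the gully. The gully runs from about (274,15) on the outer side to (371,15) on the inner side, and the jar (465,255) and pot (485,80) stand seated. The gripper body must clear them when lowering, so I'll place the spoon beside the low pot and jar gap.

Run:
```python
from h import *
s=load("w8");im=s["img"].astype(int)
for r in(40,80,110,250,270):
    print(r,[ (x,tuple(im[r,x])) for x in list(range(262,284,2))],[ (x,im[r,x,0]) for x in range(362,390,2)])
for q,z in[((267,20),.026),((280,395),.026),((371,20),.018),((264,1),.026)]: print(ray(s,*q,z).round(4))
a=np.radians(8.5);Rm=np.array([[np.cos(a),-np.sin(a)],[np.sin(a),np.cos(a)]]);m=np.array([.519,-.194])
for l,z in[((.13,.0865),.026),((.13,.0815),.026),((.13,.0195),.018),((.13,.0145),.018),((.02,.0865),.026)]: print(l,proj(s,[*(m+Rm@l),z]).round(1))
t=ray(s,318,146,.125);print("spoon tip",t,(m+Rm@[.07,.0505]))
for q in((283,190),(355,190)): print(ray(s,*q,.14))
```

```text
40 [(262, (np.int64(241), np.int64(238), np.int64(229))), (264, (np.int64(224), np.int64(221), np.int64(207))), (266, (np.int64(93), np.int64(47), np.int64(12))), (268, (np.int64(219), np.int64(135), np.int64(58))), (270, (np.int64(196), np.int64(118), np.int64(51))), (272, (np.int64(108), np.int64(62), np.int64(27))), (274, (np.int64(54), np.int64(31), np.int64(15))), (276, (np.int64(88), np.int64(51), np.int64(25))), (278, (np.int64(67), np.int64(39), np.int64(19))), (280, (np.int64(220), np.int64(135), np.int64(57))), (282, (np.int64(218), np.int64(136), np.int64(60)))] [(362, np.int64(202)), (364, np.int64(200)), (366, np.int64(217)), (368, np.int64(50)), (370, np.int64(153)), (372, np.int64(215)), (374, np.int64(216)), (376, np.int64(186)), (378, np.int64(36)), (380, np.int64(39)), (382, np.int64(134)), (384, np.int64(178)), (386, np.int64(177)), (388, np.int64(178))]
80 [(262, (np.int64(241), np.int64(238), np.int64(229))), (264, (np.int64(242), np.int64(240), np.int64(231))), (266, (np.int64(190), np.int64(185), np.int64(169))), (268, (np.int64(203), np.int64(118), np.int64(48
[... 3038 characters left out ...]
)))] [(362, np.int64(57)), (364, np.int64(103)), (366, np.int64(102)), (368, np.int64(88)), (370, np.int64(40)), (372, np.int64(38)), (374, np.int64(70)), (376, np.int64(69)), (378, np.int64(69)), (380, np.int64(68)), (382, np.int64(69)), (384, np.int64(68)), (386, np.int64(69)), (388, np.int64(69))]
[ 0.6398 -0.0936  0.026 ]
[ 0.3677 -0.1347  0.026 ]
[ 0.6515 -0.1576  0.018 ]
[ 0.6498 -0.0907  0.026 ]
(0.13, 0.0865) [259.   27.8]
(0.13, 0.0815) [267.1  27.8]
(0.13, 0.0195) [365.7  31.2]
(0.13, 0.0145) [373.5  31.3]
(0.02, 0.0865) [265.8 202.8]
spoon tip [ 0.57446282 -0.1354178   0.125     ] [ 0.58076674 -0.13370804]
[ 0.55697351 -0.12455312  0.14      ]
[ 0.56108518 -0.15176208  0.14      ]
```

Call:
{"name": "step_arm", "arguments": {
  "targets": [
    [[0.116, 0.003, 0], 0, -1],
    [[0.116, 0.003, 0.05], 0, -1],
    [[0, 0, 0.12], 0, -1],
    [[0, 0, 0.12], 0, -1],
    [[0, 0, 0.05], 0, -1]
  ]
}}

```text
clock: 36.62
ee_pos: [0.5806, -0.1349, 0.196]
tcp_rot: [0.997, 0.075, -0.002, -0.0]
contact_force: [-1.3, 0.6, 0.2]
opening: 0.0198
grasp_force: 14.9
```

Call:
{"name": "step_arm", "arguments": {
  "targets": [
    [[0, 0, 0.02], 0, -1],
    [[0, 0, 0.017], 0, -1],
    [[0, 0, 0], 0, -1],
    [[0, 0, 0], 0, -1]
  ]
}}

```text
clock: 37.12
ee_pos: [0.5816, -0.1356, 0.1876]
tcp_rot: [0.997, 0.075, -0.0, 0.0]
contact_force: [-0.4, -1.4, 0.5]
opening: 0.0199
grasp_force: 14.9
```

Call:
{"name": "step_arm", "arguments": {
  "targets": [
    [[0, 0, 0.008], 0, -1],
    [[0, 0, 0.006], 0, -1],
    [[0, 0, 0], 0, -1]
  ]
}}

```text
clock: 37.5
ee_pos: [0.5812, -0.1355, 0.1824]
tcp_rot: [0.997, 0.075, -0.001, -0.0]
contact_force: [-0.0, 0.4, 0.3]
opening: 0.0203
grasp_force: 14.9
```

Call:
{"name": "step_arm", "arguments": {
  "targets": [
    [[0, 0, 0], 0, -0.42],
    [[0, 0, 0], 0, -0.42],
    [[0, 0, 0], 0, -0.42],
    [[0, 0, -0.02], 0, -0.42],
    [[0, 0, -0.05], 0, -0.42]
  ]
}}

```text
clock: 38.12
ee_pos: [0.5811, -0.1355, 0.2039]
tcp_rot: [0.997, 0.075, -0.001, -0.0]
contact_force: [-0.2, 0.3, 0.2]
opening: 0.0256
grasp_force: 0.0
```

Call:
{"name": "step_arm", "arguments": {
  "targets": [
    [[0, 0, -0.15], 0, -0.42],
    [[0, 0, -0.15], 0, -0.42],
    [[0, 0, -0.15], 0, 0],
    [[-0.15, -0.15, 0], 0, 0],
    [[-0.15, -0.15, 0], 0, 0]
  ]
}}

```text
clock: 38.75
ee_pos: [0.48, -0.0606, 0.3404]
tcp_rot: [0.997, 0.074, 0.001, 0.0]
contact_force: [-0.2, 0.7, -0.5]
opening: 0.0441
grasp_force: 0.0
```

Call:
{"name": "step_arm", "arguments": {
  "targets": [
    [[0, -0.15, 0], 0, 0],
    [[0, -0.15, 0], 0, 0],
    [[0, 0, 0], 0, 0],
    [[0, 0, 0], 0, 0]
  ]
}}

```text
clock: 39.25
ee_pos: [0.4676, 0.0272, 0.3394]
tcp_rot: [0.997, 0.075, -0.0, 0.0]
contact_force: [-0.4, -0.2, -0.9]
opening: 0.0443
grasp_force: 0.0
```

Run:
```python
from h import *
s=snapshot("top");np.savez("top1",**s);im=s["img"]
a=cv2.resize(im[150:330,400:530],None,fx=3.2,fy=3.2,interpolation=cv2.INTER_CUBIC)
b=cv2.resize(im[150:330,130:400],None,fx=1.4,fy=1.4);b=cv2.copyMakeBorder(b,0,a.shape[0]-b.shape[0],0,0,cv2.BORDER_CONSTANT)
cv2.imwrite("pics/top1.png",np.hstack([b,a])[:,:,::-1])
```

```text
(no output)
```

View pics/top1.png

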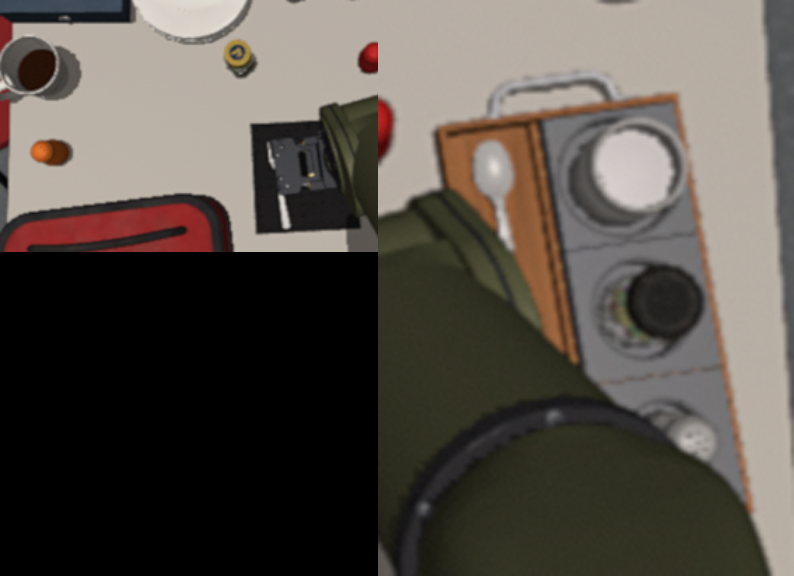

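The final view shows the pot, jar and shaker upright in their wells and the spoon's bowl (492,168) inside the gully. The fork, herb jar, and orange and red look-alikes are where they were.

```bash
python3 -c "
from station import *
print(job_done())"
```

```text
the job is handed in; nothing more can be done
None
```

The job is handed in at about 39 s on the robot's clock: the shaker, jar and pot were set down upright in their own wells, and the teaspoon lies in the gully. It was let go about 8 mm above the gully floor so the gripper body cleared the pot. The look-alikes were left alone, and the judge's verdict was not shown.

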